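Dock four reagent bottles in their colour-matched holders

ROBOT

A 6-joint arm with a two-finger parallel gripper is mounted at the origin on a cart in front of the work surface, level with it; the furniture and walls round the work are solid. World frame = base frame: x ahead of the robot, y to its left, z up, the work surface at z = 0. Lengths are in m, angles in rad, forces in N, time in s.
With the tool pointing down it reaches from about 0.325 to 0.9 m from the base axis. Payload 6.1 kg.
Tool frame: the origin (TCP) lies midway between the tips of the shut fingers; the grasp point (between the pads) lies 19 mm behind it; z points along the fingers, y is the line along which they close (so a half turn about z gives the same grasp; the last joint's range is limited). The gripper opens to 85 mm and grips with 20 to 120 N. Pads are 22 mm wide; open, the fingers measure 114 mm over their backs; the gripper's body (76 mm by 85 mm) begins 54 mm behind the grasp point. The pads swing forward as they close: fully open they stand 13 mm farther back than shut.
Start: joints at [1.137, 0.22, 1.526, -0, 1.395, -0.126], TCP at [0.189, 0.596, 0.231] pointing down, gripper open.
Joint ranges: [-2.98, 2.98], [-0.91, 2.08], [0.09, 2.57], [-1.24, 4.39], [0.2, 2.65], [-2.68, 2.68]. Speed limits (rad/s): [2.57, 2.57, 3.01, 3.14, 3.14, 3.14].

INTERFACE

Orientations are given as [roll, pitch, yaw] about the fixed x, y, z axes, in that order (R = Rz(yaw) Ry(pitch) Rx(roll)).
In Python, from plant import movep, move_l, set_joints, gripper_to, hold, inverse_kinematics, observe, get_image, get_calibration, Unreachable, job_done gives the robot as it stands. Calls block until the motion is done:
- movep(position, orientation): joint-space move of the TCP to a pose.
- move_l(position, feed=0.15, rotation=None, max_force=None): straight line of the TCP; rotation=None keeps the orientation; feed is the mean speed in m/s. With max_force (N) it stops when the force on the tool has changed by that much, and returns True; else False.
- set_joints(angles): joint-space move.
- gripper_to(opening, f_grip=None): finger opening in m; f_grip is the grip in N (None keeps the last); returns when the fingers have stopped.
- hold(seconds).
- inverse_kinematics(position, orientation): joint angles nearest the present ones, or None.
- observe(): the state.
- get_image(name): name is "scene" or "side" or "wrist"; returns (picture, depth): 420x560x3 uint8, red, green, blue; 420x560 float32, m along the optical axis (not along the pixel's ray), 0 where there is no reading.
- get_calibration(name): a dict with "intrinsics" (3x3 intrinsics, pixels), "dist_coeffs" ([k1, k2, p1, p2, k3] as OpenCV has them; the pictures are not rectified), "world_from_camera" (4x4, takes a point from camera to world coordinates). Camera axes: x right, y down, z forward; pixel columns grow to the right and rows downward; lengths in m; the calibration is good to about 2 mm. A picture is of the moment at which its call begins: read the wrist's pose just before it. get_calibration takes no time and is no camera call; for the wrist camera it gives the pose at the moment of the call.
A pose or a line that the arm cannot do raises Unreachable and nothing moves.
- job_done(): hands the job in; it is judged then, once.
The state is a dict: "time_s": time; "q": joint angles; "joint_velocities": joint speeds; "joint_torque": joint torques, N m; "eef_pos": TCP position; "tcp_rot": TCP orientation; "ft_force": force on the tool from outside, world axes, zero at the start; "torque": the same for the moment, N m; "opening": finger opening in m; "grasp_force": force on a finger pad.
Only numpy, scipy, OpenCV 4.12 (cv2) and the standard library are available. Lean on these libraries where they do the work, as an engineer would, in place of code of your own. Each camera call takes 0.05 s, during which the arm holds its last target. There are 200 camera calls.

TASK

Get the bottle station ready: stand each of the four bottles upright in the holder whose colour matches its cap (blue, white and black caps in the round holders with the blue, white and black rim), and press the red-capped bottle down between the two red jaws of the spring clip until it snaps fully home. Let go of them all, and leave the chrome tally counter that stands among them where it is.

Things in the scene. Friction and masses are not known exactly. Their poses are not given: they have to be found in the camera images.
- saline: clear-white bottle with a blue screw cap, the largest; 58 mm across, 150 mm tall with its cap; the straight round body to grip from above runs from 4 mm to 90 mm above the foot; about 220 g. Stands upright and loose. Origin at the centre of its underside, z up; round, so its yaw means nothing. Take it near the top of the straight part, so that the hand stays above the cap
- buffer: orange bottle with a white screw cap; 46 mm across, 98 mm tall with its cap; the straight round body to grip from above runs from 4 mm to 56 mm above the foot; about 100 g. Stands upright and loose. Origin at the centre of its underside, z up; round, so its yaw means nothing
- oil: small brown bottle with a black screw cap; 26 mm across, 62 mm tall with its cap; the straight round body to grip from above runs from 4 mm to 33 mm above the foot; about 60 g. Stands upright and loose. Origin at the centre of its underside, z up; round, so its yaw means nothing
- control: small clear bottle with pink contents and a red screw cap; 30 mm across, 58 mm tall with its cap; the straight round body to grip from above runs from 4 mm to 30 mm above the foot; about 60 g. Stands upright and loose. Origin at the centre of its underside, z up; round, so its yaw means nothing. Above 31 mm its shoulder slopes in to 21 mm across at 44 mm, where the cap begins
- holder_blue: fixed round holder with a blue rim on a grey foot: flat floor 3 mm above the table, low wall 86 mm across outside and 13 mm high, bore 70 mm across, open above. Origin on its axis at table height; z up; its yaw means nothing. For the blue-capped bottle
- holder_white: fixed round holder with a white rim on a grey foot: flat floor 3 mm above the table, low wall 74 mm across outside and 13 mm high, bore 58 mm across, open above. Origin on its axis at table height; z up; its yaw means nothing. For the white-capped bottle
- holder_black: fixed round holder with a black rim on a grey foot: flat floor 3 mm above the table, low wall 54 mm across outside and 13 mm high, bore 38 mm across, open above. Origin on its axis at table height; z up; its yaw means nothing. For the black-capped bottle
- clip: fixed grey base 90 x 56 mm, top 5 mm above the table, with a red collar (bore 40 mm, 4 mm high) and two upright red sprung jaws 14 mm wide, 60 mm high, on the +x and -x sides of the seat: grip the bottle with the fingers closing along the clip's y, to pass between them. For the red-capped bottle. Origin under the seat's axis at table height, z up
- clip_mouth (a point): midpoint between the clip's jaw noses, 44 mm above the table; axes as the clip. The noses stand 24 mm apart, lead-ins above open to 41 mm; each jaw yields outward up to 9 mm (slippery, preload 2.4 N, 0.6 N per mm). Pushing the bottle in takes about 8 N past the noses, 2 N on along its body; with its foot on the base the jaws have closed over its shoulder and the push drops away
- tally: chrome hand tally counter, 52 x 52 mm, 22 mm high, standing loose among the bottles; to be left where it is. Origin at the centre of its underside
Not all that is in view belongs to the job. What is shaped like the saline but pink is not meant. What is shaped like the control but yellow is not meant.

How it is judged:
By the outcome, as a careful person would: the job done as asked, in the order asked, and still so for the second after the job is handed in, with the robot touching nothing.
It also fails if it takes over 96 s, if anything falls off the work surface, if the arm or the gripper's body presses on something with over 40 N, if the wrist force passes 120 N, or if a joint passes its speed limit or range.

## Working session

There is one attempt and no reset: what is moved stays moved. The work goes in short steps, each a Python script; the robot and the scene stay as the last script left them, time stands still between calls to the robot, and variables do not carry over. Pictures are saved under pics/ and viewed, at most 14 in all, crops included, and the job is handed in when it is done.

```bash
mkdir -p pics; ls; python3 - <<'E'
from plant import *
import cv2,numpy as np
for n in("scene","side","wrist"):
    c=get_calibration(n);p,d=get_image(n)
    cv2.imwrite(f"pics/{n}0.png",p[:,:,::-1]);np.savez(f"{n}0.npz",p=p,d=d,K=c["intrinsics"],D=c["dist_coeffs"],T=c["world_from_camera"])
    print(n,np.round(c["world_from_camera"],3).tolist(),np.round(c["intrinsics"],1).tolist(),c["dist_coeffs"],(d>0).mean())
print(observe())
E
```

```text
pics
scene [[-0.736, -0.425, 0.528, 0.019], [-0.677, 0.451, -0.581, 0.601], [0.009, -0.785, -0.619, 0.793], [0.0, 0.0, 0.0, 1.0]] [[414.3, 0.0, 275.8], [0.0, 414.3, 221.8], [0.0, 0.0, 1.0]] [-0.04360255  0.          0.          0.          0.        ] 0.9960926870748299
side [[-0.941, -0.231, 0.249, 0.38], [-0.339, 0.6, -0.724, 0.695], [0.018, -0.766, -0.643, 0.744], [0.0, 0.0, 0.0, 1.0]] [[383.0, 0.0, 278.2], [0.0, 383.0, 208.6], [0.0, 0.0, 1.0]] [-0.01563426  0.          0.          0.          0.        ] 0.9961309523809524
wrist [[0.303, 0.908, 0.288, 0.116], [0.953, -0.289, -0.091, 0.619], [0.0, 0.303, -0.953, 0.374], [0.0, 0.0, 0.0, 1.0]] [[311.5, 0.0, 277.0], [0.0, 311.5, 210.0], [0.0, 0.0, 1.0]] [-0.05955857  0.          0.          0.          0.        ] 0.9959523809523809
{'time_s': 0.15, 'q': array([ 1.13686470e+00,  2.21036922e-01,  1.52733978e+00,  2.26377156e-05,
        1.39468704e+00, -1.26091991e-01]), 'joint_velocities': array([ 0.00070336, -0.00220622, -0.00465653, -0.0021544 , -0.00078897,
        0.00057965]), 'joint_torque': array([ 2.58474784e-04, -4.97488832e+01, -3.89902532e+01, -1.93859464e-04,
        7.20350756e-03,  3.68612234e-05]), 'eef_pos': array([0.18917453, 0.59520614, 0.23046004]), 'tcp_rot': array([-3.14013605e+00, -2.07105953e-04,  2.83374889e+00]), 'ft_force': array([-0.01436368, -0.54536939,  0.78903927]), 'torque': array([-0.07047649, -0.00791353, -0.01955486]), 'grasp_force': 0.0, 'opening': 0.08553880709362187}
```

View pics/scene0.png

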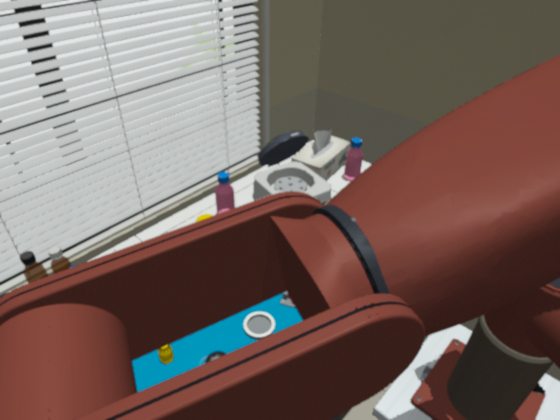

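View pics/side0.png

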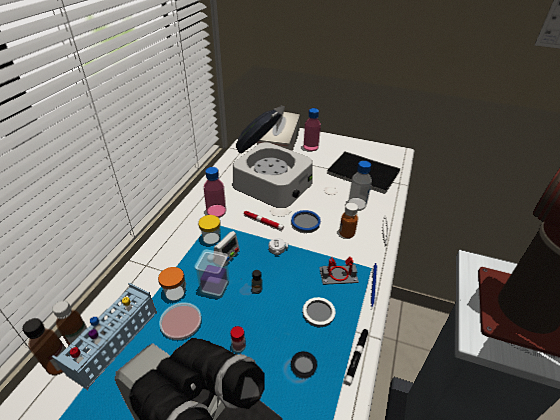

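The side view shows every item. Saline cap is at (363,167), buffer (350,210), oil (257,275), control (237,333) and tally (277,246). Holders are blue (306,221), white (319,311) and black (304,365), with the clip at (340,270). Next I'll turn these into positions.

```bash
cat > h.py <<'E'
import numpy as np,cv2
def cloud(p,d,K,D,T):
    h,w=d.shape;u,v=np.meshgrid(np.arange(w),np.arange(h))
    n=cv2.undistortPoints(np.stack([u,v],-1).reshape(-1,1,2).astype(float),K,D).reshape(h,w,2)
    r=np.dstack([n,np.ones((h,w))])
    X=(r*d[...,None])@T[:3,:3].T+T[:3,3]; X[d<=0]=np.nan
    return X, r@T[:3,:3].T
def onplane(R,T,z): return T[:3,3]+R*((z-T[2,3])/R[...,2:3])
def fitc(P):
    A=np.c_[2*P[:,:2],np.ones(len(P))];c=np.linalg.lstsq(A,(P[:,:2]**2).sum(1),rcond=None)[0]
    return c[:2],np.sqrt(c[2]+c[:2]@c[:2])
def load(f):
    z=np.load(f);return [z[k] for k in "pdKDT"]
E
python3 - <<'E'
from h import *
p,d,K,D,T=load("side0.npz");X,R=cloud(p,d,K,D,T)
big=cv2.resize(p[130:410,180:420],None,fx=2.1,fy=2.1,interpolation=cv2.INTER_CUBIC)
cv2.imwrite("pics/sidecrop.png",big[:,:,::-1])
print("table z",[round(float(X[v,u,2]),4) for u,v in((260,320),(350,335),(330,235),(200,310))])
for n,(u,v,hw,hh,H) in dict(saline=(362,175,16,30,.15),buffer=(350,212,14,22,.098),oil=(257,278,9,16,.062),control=(237,337,13,18,.058),tally=(277,246,14,12,.022),hblue=(306,221,20,14,.013),hwhite=(319,311,22,18,.013),hblack=(304,365,18,18,.013),clip=(340,270,24,22,.062)).items():
    x=X[v-hh:v+hh,u-hw:u+hw].reshape(-1,3);x=x[np.isfinite(x[:,0])]
    t=x[(abs(x[:,2]-H)<.004)]
    if len(t)<5: print(n,len(t),"zmax",np.sort(x[:,2])[-5:]);continue
    (c,r)=cv2.minEnclosingCircle(t[:,:2].astype(np.float32));f=fitc(t)
    print(n,len(t),"z",t[:,2].mean().round(4),"mean",t[:,:2].mean(0).round(4),"enc",np.round(c,4),round(r,4),"fit",f[0].round(4),f[1].round(4))
E
```

```text
table z [0.0013, 0.0014, 0.0003, 0.0016]
saline 75 z 0.1501 mean [ 0.4475 -0.2463] enc [ 0.4485 -0.2477] 0.0184 fit [ 0.4481 -0.2474] 0.0128
buffer 91 z 0.0979 mean [ 0.45   -0.1113] enc [ 0.4502 -0.1128] 0.0179 fit [ 0.4502 -0.1117] 0.0125
oil 59 z 0.063 mean [0.6108 0.1638] enc [0.6124 0.162 ] 0.0116 fit [0.6114 0.1628] 0.008
control 141 z 0.0591 mean [0.5906 0.3166] enc [0.5909 0.3155] 0.014 fit [0.5908 0.3161] 0.01
tally 165 z 0.0215 mean [0.6131 0.019 ] enc [0.6131 0.019 ] 0.0245 fit [0.6133 0.0179] 0.0161
hblue 197 z 0.0131 mean [ 0.5717 -0.1123] enc [ 0.5886 -0.1211] 0.062 fit [ 0.5729 -0.111 ] 0.0391
hwhite 296 z 0.0131 mean [0.4547 0.1758] enc [0.4547 0.1749] 0.0375 fit [0.4548 0.1755] 0.033
hblack 281 z 0.0127 mean [0.4497 0.3087] enc [0.4503 0.3079] 0.0273 fit [0.4499 0.3084] 0.0231
clip 21 z 0.0605 mean [0.4393 0.0485] enc [0.4406 0.045 ] 0.0257 fit [0.4395 0.0457] 0.023
```

View pics/sidecrop.png

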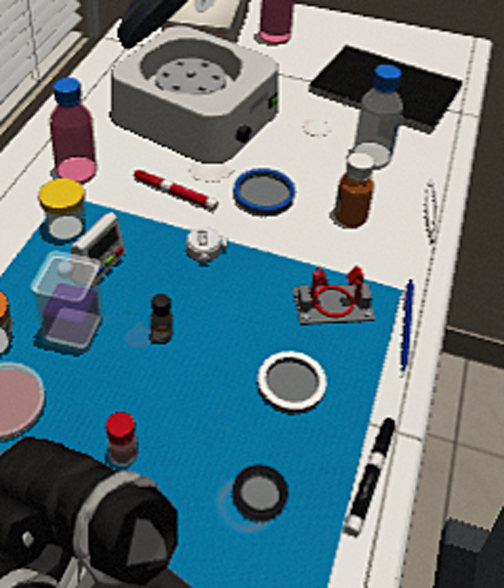

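View pics/wrist0.png

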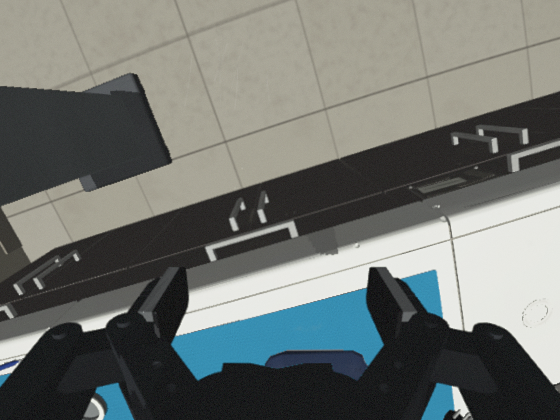

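The crop confirms the identities. The two jaws of the clip stand left and right, the tally is untouched in between, and the wrist view shows only the bench edge. Measured heights and radii match the sizes given. Next come the blue rim, the clip axis and the tall obstacles, and then the first move.

```bash
cat >> h.py <<'E'
def red(p): 
    h=cv2.cvtColor(p,cv2.COLOR_RGB2HSV);return ((h[...,0]<8)|(h[...,0]>172))&(h[...,1]>150)&(h[...,2]>60)
def blue(p):
    h=cv2.cvtColor(p,cv2.COLOR_RGB2HSV);return (h[...,0]>105)&(h[...,0]<125)&(h[...,1]>120)
def near(X,c,r): return np.hypot(X[...,0]-c[0],X[...,1]-c[1])<r
def survey(p,d,K,D,T):
    X,R=cloud(p,d,K,D,T);z=X[...,2];o={}
    for n,c,H,r in(("saline",(.448,-.247),.15,.02),("buffer",(.450,-.112),.098,.02),("oil",(.611,.163),.062,.014),("control",(.5905,.316),.058,.015)):
        m=near(X,c,r)&(abs(z-H)<.004)
        if m.sum()>20: c,rr=cv2.minEnclosingCircle(X[m][:,:2].astype(np.float32));o[n]=(np.round(c,4),round(rr,4),int(m.sum()))
    for n,c,r in(("hblue",(.573,-.111),.047),("hwhite",(.4547,.1753),.041),("hblack",(.4498,.3084),.031)):
        m=near(X,c,r)&(abs(z-.013)<.003)
        if n=="hblue": m&=blue(p)
        if m.sum()>30: f=fitc(X[m]);o[n]=(f[0].round(4),f[1].round(4),int(m.sum()))
    m=near(X,(.44,.045),.06)&red(p)
    j=X[m&(z>.03)];col=X[m&(z>.006)&(z<.011)]
    if len(col)>15: f=fitc(col);o["collar"]=(f[0].round(4),f[1].round(4),len(col))
    if len(j)>15:
        _,l,ce=cv2.kmeans(j[:,:2].astype(np.float32),2,None,(3,50,1e-5),5,0);dd=ce[0]-ce[1]
        o["jaws"]=(ce.round(4).tolist(),"mid",ce.mean(0).round(4),"gap",np.hypot(*dd).round(4),"yaw",np.arctan(dd[1]/dd[0]).round(3))
    return o
E
python3 - <<'E'
from h import *
a=load("side0.npz");X,R=cloud(*a)
for k,v in survey(*a).items():print(k,v)
z=X[...,2];m=(z>.03)&(X[...,0]>.2)&(X[...,0]<1)&(X[...,1]>-.7)&(X[...,1]<.45)
g={}
for x,y,h in X[m]: 
    k=(int(np.floor(y/.05)),int(np.floor(x/.05)));g[k]=max(g.get(k,0),h)
print("cols x=.2...; mm*10 height"); 
for i in range(8,-15,-1): print(f"{i*.05:+.2f}"," ".join("%3d"%(g.get((i,j),0)*1000) for j in range(4,20)))
E
python3 - <<'E'
from plant import *
from h import *
o=observe()
for y in (0,1.57,3.14,-1.57): print(y,inverse_kinematics([.448,-.247,.3],[np.pi,0,y]))
E
```

```text
saline (array([ 0.4485, -0.2477]), 0.0184, 75)
buffer (array([ 0.4502, -0.1128]), 0.0179, 91)
oil (array([0.6124, 0.162 ]), 0.0116, 59)
control (array([0.5909, 0.3155]), 0.014, 141)
hblue (array([ 0.5722, -0.11  ]), np.float64(0.0387), 149)
hwhite (array([0.4548, 0.1754]), np.float64(0.033), 284)
hblack (array([0.4499, 0.3084]), np.float64(0.0231), 273)
collar (array([0.4383, 0.0473]), np.float64(0.022), 62)
jaws ([[0.4203999936580658, 0.040300000458955765], [0.45820000767707825, 0.05889999866485596]], 'mid', array([0.4393, 0.0496], dtype=float32), 'gap', np.float32(0.0421), 'yaw', np.float32(0.458))
cols x=.2...; mm*10 height
+0.40   0   0   0   0   0   0   0   0   0   0   0   0  96  92 122 320
+0.35   0   0   0   0   0   0   0   0   0   0   0   0  94  89  78 418
+0.30   0   0   0   0   0   0   0  62  60   0   0  64  94  75   0 517
+0.25   0   0   0   0   0   0   0   0   0   0   0  66  76  77   0 614
+0.20   0   0   0   0   0   0   0   0   0  99  99  67  67   0   0 614
+0.15   0   0   0   0   0   0   0  38  68  98 111   0   0   0   0 597
+0.10   0   0   0   0   0   0   0   0   0   0
[... 808 characters left out ...]
   0   0   0   0   0   0   0 110  86 159 155   0   0 485
-0.55   0   0   0   0   0   0   0   0 104 153  97 149   0   0   0 475
-0.60   0   0   0   0   0   0   0   0   0   0  86  88 123   0   0 466
-0.65   0   0   0   0   0   0 292 426   0   0 221  86 321   0   0 457
-0.70 515 510 506 500 496 491 487 483 479 474 470 465 460 456 452 448
0 [-6.58123841e-01 -9.18784860e-02  1.72620050e+00 -4.44089210e-16
  1.50727064e+00  9.12672486e-01]
1.57 [-0.65812384 -0.09187849  1.7262005   0.          1.50727064 -0.65732751]
3.14 [-0.65812384 -0.09187849  1.7262005   0.          1.50727064 -2.22732751]
-1.57 [-6.58123841e-01 -9.18784860e-02  1.72620050e+00 -4.44089210e-16
  1.50727064e+00  2.48267249e+00]
```

```bash
python3 - <<'E'
from plant import *
from h import *
movep([.4485,-.2475,.3],[np.pi,0,2.36])
print(observe()["time_s"],observe()["eef_pos"])
for n in("scene","side","wrist"):
    c=get_calibration(n);p,d=get_image(n)
    cv2.imwrite(f"pics/{n}1.png",p[:,:,::-1]);a=(p,d,c["intrinsics"],c["dist_coeffs"],c["world_from_camera"])
    np.savez(f"{n}1.npz",**dict(zip("pdKDT",a)))
    print(n)
    for k,v in survey(*a).items():print("  ",k,v)
a=load("side1.npz");X,_=cloud(*a);z=X[...,2]
m=near(X,(.612,.162),.13)&(z>.075)&(z<.13);P=X[m]
print("box xmin",np.percentile(P[:,0],[1,5]),"y",np.percentile(P[:,1],[1,5,95,99]),"nearest to oil",np.percentile(np.hypot(P[:,0]-.612,P[:,1]-.162),[0,2]))
E
```

```text
3.25 [ 0.44881752 -0.24693164  0.2999228 ]
scene
   saline (array([ 0.4459, -0.2474]), 0.0186, 84)
   buffer (array([ 0.451, -0.112]), 0.0181, 88)
   oil (array([0.6118, 0.163 ]), 0.0102, 45)
   control (array([0.5901, 0.3154]), 0.0147, 102)
   hblue (array([ 0.5696, -0.1084]), np.float64(0.0378), 82)
   hwhite (array([0.4546, 0.1758]), np.float64(0.0331), 244)
   hblack (array([0.4488, 0.3074]), np.float64(0.023), 190)
   collar (array([0.4374, 0.0482]), np.float64(0.0218), 25)
   jaws ([[0.4153999984264374, 0.04259999841451645], [0.4546000063419342, 0.057999998331069946]], 'mid', array([0.435 , 0.0503], dtype=float32), 'gap', np.float32(0.0421), 'yaw', np.float32(0.374))
side
   saline (array([ 0.4483, -0.248 ]), 0.0191, 80)
   buffer (array([ 0.45  , -0.1125]), 0.0172, 93)
   oil (array([0.6121, 0.1625]), 0.0111, 58)
   control (array([0.591 , 0.3152]), 0.014, 142)
   hblue (array([ 0.5722, -0.11  ]), np.float64(0.0387), 152)
   hwhite (array([0.4549, 0.1753]), np.float64(0.033), 287)
   hblack (array([0.4499, 0.3082]), np.float64(0.0233), 267)
   collar (array([0.4384, 0.0473]), np.float64(0.0221), 67)
   jaws ([[0.45820000767707825, 0.05869999900460243], [0.4203000068664551, 0.040800001472234726]], 'mid', array([0.4393, 0.0498], dtype=float32), 'gap', np.float32(0.0419), 'yaw', np.float32(0.442))
wrist
   saline (array([ 0.4483, -0.2481]), 0.0176, 950)
   buffer (array([ 0.4504, -0.1133]), 0.0174, 843)
   hblue (array([ 0.5711, -0.1108]), np.float64(0.0386), 778)
   collar (array([0.4379, 0.0474]), np.float64(0.0219), 139)
   jaws ([[0.462799996137619, 0.053199999034404755], [0.45660001039505005, 0.048900000751018524]], 'mid', array([0.4597, 0.051 ], dtype=float32), 'gap', np.float32(0.0075), 'yaw', np.float32(0.599))
box xmin [0.67917243 0.68093123] y [0.15979014 0.1638521  0.21993258 0.22144113] nearest to oil [0.06956956 0.07189819]
```

View pics/scene1.png

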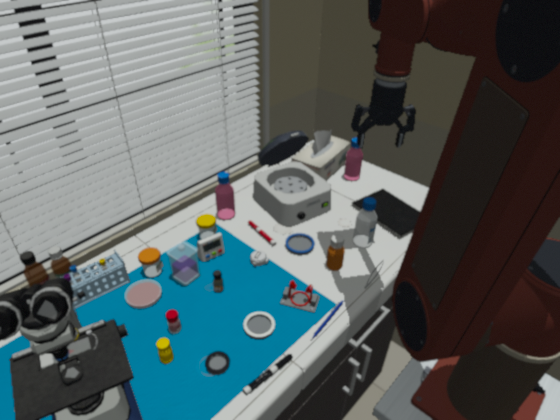

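The scene view now shows the whole bench: saline (368,220), buffer (336,252), tally (259,257), clip (300,295), control (173,322), and the yellow decoy nearby at (165,350), which must be avoided. Three cameras agree to about 2 mm, so I'm picking the saline.

```bash
cat > r.py <<'E'
from plant import *
from h import *
def down(y): return [np.pi,0,y]
def st(t): o=observe();print(t,"t",o["time_s"],np.round(o["eef_pos"],4),"F",np.round(o["ft_force"],2),"op",round(o["opening"],4),"gf",round(float(o["grasp_force"]),1))
E
python3 - <<'E'
from r import *
x,y=.4483,-.2478
move_l([x,y,.11],.2); st("above")
print(move_l([x,y,.080],.04,max_force=5)); st("down")
gripper_to(.05,50); st("grip")
move_l([x,y,.13],.1); st("up")
E
```

```text
above t 4.5 [ 0.4491 -0.2484  0.1112] F [ 0.09  0.23 -0.48] op 0.0856 gf 0.0
False
down t 5.4 [ 0.4484 -0.2479  0.0801] F [ 0.09 -0.11  0.2 ] op 0.0852 gf 0.0
grip t 5.8 [ 0.4488 -0.2483  0.081 ] F [-1.97  0.48  5.16] op 0.0546 gf 52.9
up t 6.45 [ 0.448  -0.2475  0.1295] F [ 0.06  0.07 -3.02] op 0.0546 gf 53.0
```

The opening is 54.6 mm, less than 58 mm, so the pads are on the shoulder. I'll set it down and regrip lower.

```bash
python3 - <<'E'
from r import *
x,y=.4483,-.2478
move_l([x,y,.0815],.08,max_force=4); st("set")
gripper_to(.085); 
print(move_l([x,y,.072],.03,max_force=4)); st("down")
gripper_to(.05,50); st("grip")
p=observe()["eef_pos"]
if 0.0565<observe()["opening"]<.060:
    move_l([x,y,p[2]+.06],.1); st("up")
p,d=get_image("side");cv2.imwrite("pics/s2.png",cv2.resize(p[90:240,280:440],None,fx=3,fy=3)[:,:,::-1])
E
```

```text
set t 7.0417 [ 0.447  -0.2469  0.081 ] F [-0.56  0.06  4.3 ] op 0.0545 gf 53.8
False
down t 7.9083 [ 0.4481 -0.2477  0.0716] F [-2.03  0.39  0.37] op 0.0849 gf 0.0
grip t 8.2917 [ 0.4488 -0.2484  0.0727] F [-0.91 -1.91  4.42] op 0.0553 gf 53.6
```

View pics/s2.png

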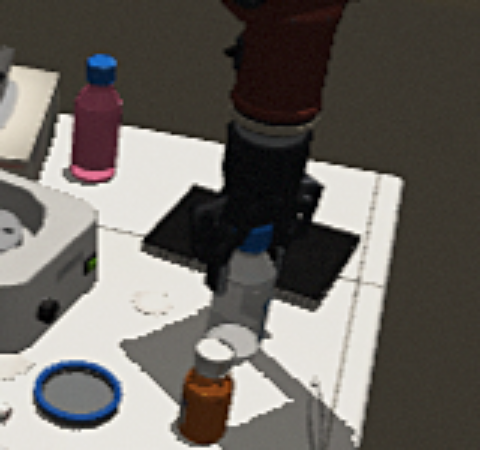

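The picture shows the fingers round the straight body with the blue cap inside the hand. The grip is lower now, so I'll carry it to the blue holder.

```bash
python3 - <<'E'
from r import *
x,y=.4483,-.2478
move_l([x,y,.21],.15); st("up")
b=[.5713,-.1102]
move_l([*b,.21],.2)
move_l([*b,.10],.15); st("over")
print(move_l([*b,.073],.03,max_force=5)); st("down")
p,d=get_image("side");cv2.imwrite("pics/s3.png",cv2.resize(p[110:260,240:400],None,fx=3,fy=3)[:,:,::-1])
E
```

```text
up t 9.4083 [ 0.4476 -0.2472  0.2086] F [-0.52 -0.48 -1.58] op 0.0556 gf 53.2
over t 11.3667 [ 0.572  -0.1107  0.1011] F [ 0.08  0.52 -2.14] op 0.0553 gf 53.2
True
down t 12.1 [ 0.5711 -0.1102  0.0767] F [-0.31 -0.11  5.75] op 0.0555 gf 54.0
```

View pics/s3.png

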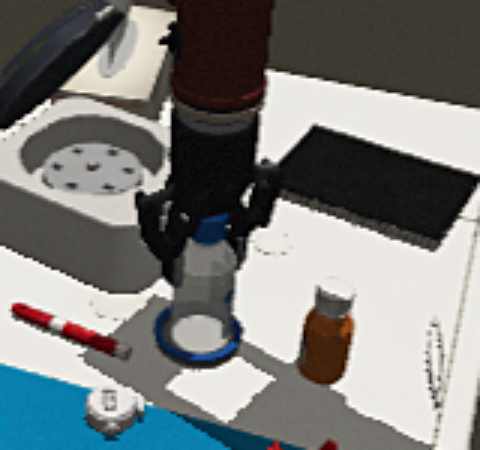

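The saline stands inside the blue rim with its foot at floor height. I'll release it, then do the buffer.

```bash
python3 - <<'E'
from r import *
gripper_to(.085); move_l([.5713,-.1102,.24],.15); st("rel")
x,y=.4503,-.1127
move_l([x,y,.2],.25); move_l([x,y,.08],.2)
print(move_l([x,y,.032],.05,max_force=4)); st("down")
gripper_to(.035,50); st("grip"); z0=observe()["eef_pos"][2]
move_l([x,y,.19],.2); st("up")
w=[.4548,.1755]
move_l([*w,.19],.25); move_l([*w,.06],.2); st("over")
print(move_l([*w,z0-.001],.03,max_force=5)); st("down")
p,d=get_image("side");cv2.imwrite("pics/s4.png",cv2.resize(p[200:350,230:400],None,fx=3,fy=3)[:,:,::-1])
E
```

```text
rel t 13.8083 [ 0.5706 -0.11    0.2387] F [-0.22 -0.82  0.46] op 0.085 gf 0.0
False
down t 16.325 [ 0.4506 -0.1128  0.0323] F [-0.21 -0.2   0.5 ] op 0.0848 gf 0.0
grip t 16.7833 [ 0.4507 -0.1129  0.0325] F [-0.35 -0.48  3.72] op 0.0442 gf 51.3
up t 17.725 [ 0.4494 -0.1123  0.1885] F [-0.48  0.09 -0.89] op 0.0436 gf 51.0
over t 19.825 [0.4558 0.1753 0.061 ] F [ 1.19  0.16 -1.62] op 0.0437 gf 51.0
True
down t 20.5667 [0.4545 0.1754 0.0366] F [-0.58 -0.06  5.04] op 0.0435 gf 51.6
```

View pics/s4.png

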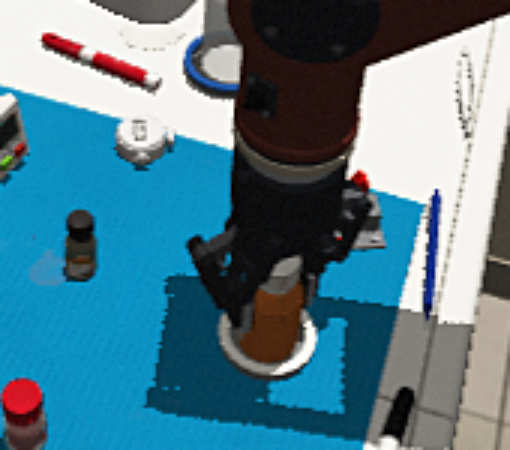

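The buffer is inside the white rim with its foot at floor height. Next is the oil.

```bash
python3 - <<'E'
from r import *
gripper_to(.085); move_l([.4548,.1755,.19],.2); st("rel")
x,y=.612,.1627
move_l([x,y,.15],.25); gripper_to(.055); move_l([x,y,.06],.2)
print(move_l([x,y,.0145],.05,max_force=4)); st("down")
gripper_to(.015,40); st("grip"); z0=observe()["eef_pos"][2]
move_l([x,y,.15],.2); st("up")
w=[.4495,.3082]
move_l([*w,.15],.25); move_l([*w,.045],.2); st("over")
print(move_l([*w,z0-.001],.03,max_force=5)); st("down")
p,d=get_image("side");cv2.imwrite("pics/s5.png",cv2.resize(p[250:410,210:380],None,fx=3,fy=3)[:,:,::-1])
E
```

```text
rel t 22.0167 [0.4539 0.1753 0.1887] F [ 0.46  1.26 -0.91] op 0.0853 gf 0.0
False
down t 24.8833 [0.6124 0.1627 0.0149] F [ 0.22  0.18 -0.12] op 0.0548 gf 0.0
grip t 25.2583 [0.6123 0.1627 0.015 ] F [-0.71  0.05  2.03] op 0.0244 gf 39.3
up t 26.0833 [0.611  0.1626 0.1484] F [ 0.17  0.55 -1.49] op 0.0241 gf 39.3
over t 27.7833 [0.4506 0.3081 0.0457] F [0.04 0.1  0.02] op 0.024 gf 39.3
True
down t 28.6417 [0.4491 0.308  0.0171] F [-0.6  -0.01  5.37] op 0.0242 gf 39.8
```

View pics/s5.png

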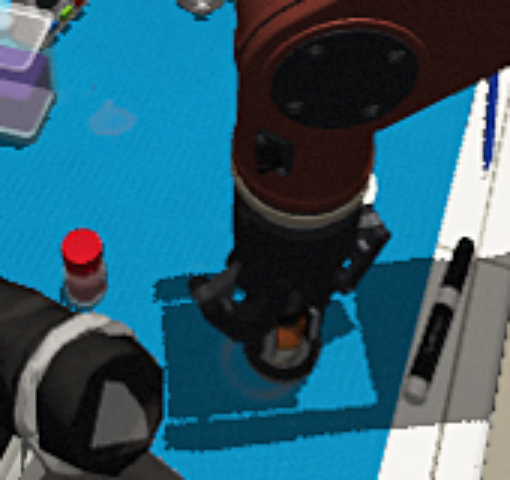

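The oil sits inside the black rim at the right height. I'll release it, then look at the clip with the wrist camera and at the decoy and microscope near the control.

```bash
python3 - <<'E'
from r import *
gripper_to(.055); move_l([.4495,.3082,.15],.2); st("rel")
move_l([.438,.0477,.21],.25,rotation=[np.pi,0,1.97]); gripper_to(.085); hold(.2); st("look")
for n in("wrist","scene"):
    c=get_calibration(n);p,d=get_image(n);a=(p,d,c["intrinsics"],c["dist_coeffs"],c["world_from_camera"]);np.savez(n+"6.npz",**dict(zip("pdKDT",a)))
    if n=="wrist": cv2.imwrite("pics/w6.png",p[:,:,::-1])
    print(n)
    for k,v in survey(*a).items():print("  ",k,v)
    X,_=cloud(*a);z=X[...,2]
    if n=="scene":
        m=near(X,(.591,.3154),.15)&(z>.03)&~near(X,(.591,.3154),.022);P=X[m];r=np.hypot(P[:,0]-.591,P[:,1]-.3154);t=np.degrees(np.arctan2(P[:,1]-.3154,P[:,0]-.591))
        for b in range(-180,180,20):
            s=(t>=b)&(t<b+20)
            if s.sum()>4: print(b,s.sum(),"rmin",np.percentile(r[s],3).round(3),"zmax",P[s][:,2].max().round(3))
    else:
        for lo,hi in((.003,.007),(.04,.05),(.054,.064)):
            m=near(X,(.438,.0477),.055)&(z>lo)&(z<hi)
            if lo>.01:m&=red(p)
            if m.sum()>20:print(lo,m.sum(),cv2.minAreaRect(X[m][:,:2].astype(np.float32)))
E
```

```text
rel t 29.9083 [0.4487 0.3078 0.1488] F [ 0.13 -0.79 -0.6 ] op 0.055 gf 0.0
look t 31.7333 [0.438  0.0478 0.21  ] F [-0.55 -0.18 -0.87] op 0.0848 gf 0.0
wrist
   control (array([0.5928, 0.3051]), 0.009, 130)
   hblue (array([ 0.5712, -0.1092]), np.float64(0.0385), 584)
   hwhite (array([0.4551, 0.1756]), np.float64(0.033), 1208)
   collar (array([0.4379, 0.0482]), np.float64(0.0217), 198)
   jaws ([[0.4189000129699707, 0.040699999779462814], [0.4560999870300293, 0.05719999969005585]], 'mid', array([0.4375, 0.049 ], dtype=float32), 'gap', np.float32(0.0407), 'yaw', np.float32(0.418))
0.003 2098 ((0.4301722049713135, 0.05646014213562012), (0.1009831577539444, 0.0803890973329544), 23.812002182006836)
0.04 115 ((0.4384327232837677, 0.04774443805217743), (0.05373770743608475, 0.01369375828653574), 24.207096099853516)
0.054 269 ((0.43785610795021057, 0.04807542636990547), (0.05520319193601608, 0.012635193765163422), 24.208332061767578)
scene
   control (array([0.5907, 0.3164]), 0.0146, 101)
   hblue (array([ 0.5689, -0.1076]), np.float64(0.0373), 80)
   hwhite (array([0.4553, 0.1752]), np.float64(0.032), 207)
   hblack (array([0.4489, 0.3076]), np.float64(0.0222), 184)
   collar (array([0.4367, 0.048 ]), np.float64(0.0213), 41)
   jaws ([[0.4300000071525574, 0.00839999970048666], [0.43299999833106995, 0.05350000038743019]], 'mid', array([0.4315, 0.0309], dtype=float32), 'gap', np.float32(0.0452), 'yaw', np.float32(1.502))
-180 59 rmin 0.134 zmax 0.066
-60 283 rmin 0.135 zmax 0.099
80 138 rmin 0.106 zmax 0.186
100 127 rmin 0.13 zmax 0.182
120 216 rmin 0.068 zmax 0.063
140 11 rmin 0.072 zmax 0.057
160 44 rmin 0.138 zmax 0.065
```

View pics/w6.png

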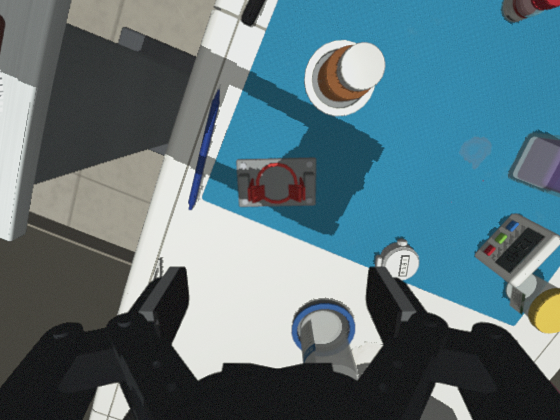

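The wrist view shows the clip at about (277,184), and depth puts its axis at (0.438, 0.048) with yaw 0.4225. The tally at (401,262), buffer and saline all stand properly. The decoy is 68 mm from the control, so I'll use a part-open gripper there.

```bash
python3 - <<'E'
from r import *
Y=.4225
x,y=.5908,.3157
gripper_to(.052)
movep([x,y,.16],down(Y)); move_l([x,y,.06],.2)
print(move_l([x,y,.0105],.05,max_force=4)); st("down")
gripper_to(.02,80); st("grip"); z0=observe()["eef_pos"][2]
move_l([x,y,.16],.2); st("up")
w=[.438,.048]
move_l([*w,.16],.25); move_l([*w,z0+.062],.2); hold(.1); st("over")
for dz in (.05,.044,.038,.032,.026,.02,.015,.011,.008,.006):
    s=move_l([*w,z0+dz],.03,max_force=30); st(f"{dz} {s}")
    if s: break
p,d=get_image("side");cv2.imwrite("pics/s7.png",cv2.resize(p[200:350,260:430],None,fx=3,fy=3)[:,:,::-1]);print("z0",z0)
E
```

```text
False
down t 35.7833 [0.5912 0.3158 0.011 ] F [-1.06  0.3   0.59] op 0.0521 gf 0.0
grip t 36.125 [0.5915 0.316  0.0114] F [0.04 0.28 4.6 ] op 0.0272 gf 79.3
up t 37.025 [0.5898 0.3152 0.1582] F [-0.31  0.85 -0.91] op 0.0269 gf 78.8
over t 39.0917 [0.4395 0.0482 0.075 ] F [ 0.08 -0.03 -1.03] op 0.0269 gf 78.8
0.05 False t 39.6417 [0.4378 0.048  0.0612] F [ 0.55 -0.01  0.08] op 0.0268 gf 78.8
0.044 False t 39.9917 [0.4379 0.0478 0.0552] F [-0.38 -1.32 -1.74] op 0.0268 gf 78.8
0.038 False t 40.3417 [0.4378 0.0479 0.0491] F [-0.36 -1.38 -2.86] op 0.0269 gf 78.8
0.032 False t 40.6917 [0.4375 0.048  0.0428] F [ 0.6  -1.73 -2.59] op 0.027 gf 78.9
0.026 False t 41.0417 [0.4374 0.048  0.0368] F [ 0.   -1.13 -3.15] op 0.0269 gf 78.9
0.02 False t 41.3917 [0.4374 0.0481 0.0309] F [-0.02 -0.12 -2.74] op 0.0268 gf 78.9
0.015 False t 41.7083 [0.4376 0.048  0.0259] F [ 0.86 -0.68 -3.08] op 0.0272 gf 78.9
0.011 False t 41.9917 [0.4372 0.0481 0.0217] F [ 0.32 -0.43 -4.52] op 0.0268 gf 79.0
0.008 False t 42.2417 [0.4375 0.048  0.019 ] F [ 0.32 -0.98 -4.1 ] op 0.0269 gf 79.0
0.006 False t 42.4917 [0.4377 0.048  0.0172] F [-0.44 -0.58 -4.54] op 0.0272 gf 79.0
z0 0.011449488346399524
```

View pics/s7.png

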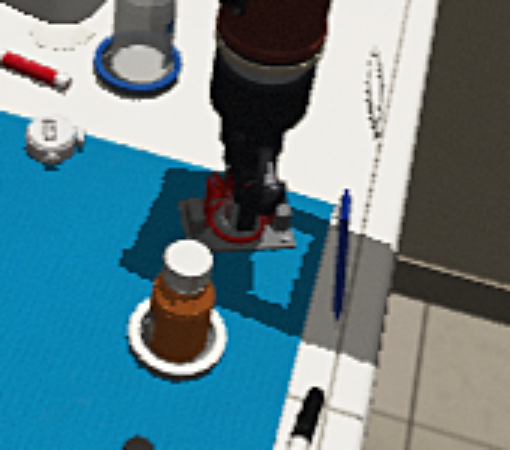

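The hand is between the jaws at the seat. I'll press on until the foot meets the base, then check the force.

```bash
python3 - <<'E'
from r import *
w=[.438,.048];z0=.01145
for dz in (.0045,.003,.0015):
    s=move_l([*w,z0+dz],.02,max_force=15); st(f"{dz} {s}")
    if s: break
c=get_calibration("scene");p,d=get_image("scene");cv2.imwrite("pics/c8.png",cv2.resize(p[230:330,240:380],None,fx=4,fy=4)[:,:,::-1])
E
```

```text
0.0045 False t 42.7917 [0.4379 0.048  0.0159] F [-1.61  0.11 -1.74] op 0.0273 gf 79.2
0.003 False t 43.0417 [0.4382 0.048  0.0155] F [-5.55 -0.88 10.51] op 0.0269 gf 80.5
0.0015 False t 43.2917 [0.4383 0.048  0.0154] F [-13.96  -0.84  27.24] op 0.027 gf 82.5
```

View pics/c8.png

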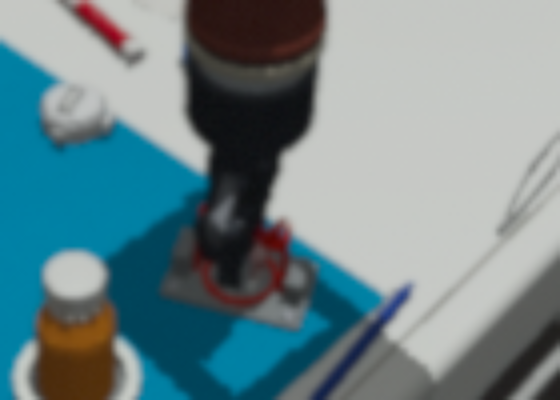

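There is a firm stop at z0+4 mm, which is foot on base. I'll relieve the push, release, rise and verify.

```bash
python3 - <<'E'
from r import *
w=[.438,.048]
move_l([*w,.0155],.02); st("relax")
gripper_to(.06); move_l([*w,.2],.15); st("up")
movep([.36,.25,.3],down(.9)); hold(.3)
for n in("scene","side"):
    c=get_calibration(n);p,d=get_image(n);a=(p,d,c["intrinsics"],c["dist_coeffs"],c["world_from_camera"]);X,_=cloud(*a);z=X[...,2];print(n)
    if n=="side": cv2.imwrite("pics/v9.png",cv2.resize(p[150:400,230:430],None,fx=2.4,fy=2.4,interpolation=cv2.INTER_CUBIC)[:,:,::-1])
    for k,q,H in(("saline",(.5713,-.1102),.153),("buffer",(.4548,.1755),.101),("oil",(.4495,.3082),.065),("control",w,.063),("tally",(.6131,.019),.0215)):
        m=near(X,q,.03 if k=="tally" else .018)&(abs(z-H)<.005)
        if m.sum()>8:
            cc,r=cv2.minEnclosingCircle(X[m][:,:2].astype(np.float32));print(k,np.round(cc,4),round(r,4),"z",np.median(z[m]).round(4),m.sum())
        else: print(k,m.sum(),np.nanmax(z[near(X,q,.018)],initial=0))
st("end")
E
```

```text
relax t 43.6167 [0.4381 0.048  0.0156] F [-0.56 -0.93 -0.4 ] op 0.0269 gf 79.3
up t 45.4167 [0.4373 0.0481 0.199 ] F [-0.13  0.45 -0.54] op 0.06 gf 0.0
scene
saline [ 0.5696 -0.1092] 0.017 z 0.1527 78
buffer [0.4546 0.1758] 0.0174 z 0.1008 155
oil [0.4467 0.3089] 0.0107 z 0.0636 74
control [0.437  0.0478] 0.0149 z 0.0622 89
tally [0.6167 0.0279] 0.0215 z 0.02 67
side
saline [ 0.5687 -0.1079] 0.0173 z 0.1541 86
buffer [0.4546 0.1754] 0.0171 z 0.1018 180
oil [0.4485 0.3084] 0.0106 z 0.0654 98
control [0.4386 0.0488] 0.0149 z 0.0642 92
tally [0.611  0.0195] 0.0253 z 0.0216 176
end t 46.7583 [0.3603 0.2495 0.2997] F [ 0.26 -0.08 -0.67] op 0.0601 gf 0.0
```

View pics/v9.png

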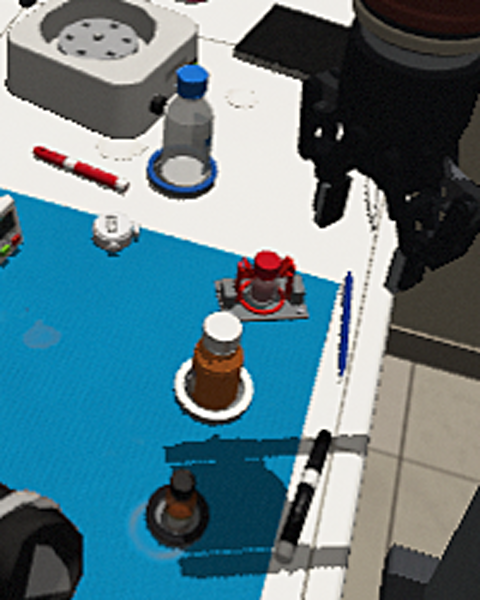

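All four bottles stand upright in place: saline (188,130), buffer (217,365), oil (178,510) and control in the clip (266,280). The cap heights match the seated values, and the tally at (114,230) hasn't moved.

```bash
python3 -c "
from plant import *
print(job_done())"
```

```text
the job is handed in; nothing more can be done
None
```

The job is handed in at about 47 s of the 96 s allowed: the blue-, white- and black-capped bottles stand in their matching holders, the red-capped bottle is pressed down onto the clip's base between its jaws, all four are released, and the tally counter was not moved.

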